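# Clamp a spice jar in the one-handed ratchet vice

## Robot

A 6-joint arm with a two-finger parallel gripper is mounted at the origin on a cart in front of the work surface, level with it; the furniture and walls round the work are solid. World frame = base frame: x ahead of the robot, y to its left, z up, the work surface at z = 0. Lengths are in m, angles in degrees, forces in N, time in s.
With the tool pointing down it reaches from about 0.375 to 0.9 m from the base axis. Payload 3.1 kg.
Tool frame: the origin (TCP) lies between the finger pads, 19 mm behind the fingertips; this is the grasp point; z points along the fingers, y is the line along which they close (so a half turn about z gives the same grasp; the last joint's range is limited). The gripper opens to 87 mm and grips with 3 to 60 N. Pads are 19 mm wide; open, the fingers measure 117 mm over their backs; the gripper's body (75 mm by 190 mm) begins 51 mm behind the grasp point.
Start: joints at [-86.431, 30.224, 82.088, -0, 67.689, -10.227], TCP at [0.149, -0.607, 0.241] pointing down, gripper open.
Joint ranges: [-176.69, 176.69], [-43.24, 126.21], [12.49, 139.97], [-82, 262], [0, 151.66], [-163.58, 163.58]. Speed limits (degrees/s): [159.86, 159.86, 180, 180, 180, 180].

## Interface

Orientations are given as a 3x3 rotation matrix whose columns are the frame's x, y, z axes.
In Python, from rig import bot, capture gives the robot as it stands.
- The arm moves only by the shell command python3 -m handwheel, which reads ROWS from standard input. ROWS is one flat JSON list of numbers that holds 1 to 20 rows one after another, with no inner brackets; each row has 7 numbers: dx, dy, dz in m, then a rotation vector rx, ry, rz in degrees, then the opening from 0.0 (shut) to 1.0 (fully open); each row is the pose to reach, as a shift and turn from the pose commanded when the command began, along the tool's axes at that moment; what a row does not reach only later rows make up. A row lasts 1/10 s, in which the tool goes at most 0.05 m and 8.59 degrees, less where a joint would pass 70% of its speed; a pose out of reach is approached as far as the arm can. The fingers move at their own pace and stop on an object; the grip force is fixed at half the most. Time passes only in rows, so rows that do not move let the fingers close. It prints the time, the measured TCP pose, the force, the opening and the grip force at its end. Input that does not fit is refused with a message, and nothing moves.
- bot.read_state(): the state, without advancing time (a new reading comes with each control period).
- capture(name): name is "side" or "top"; returns a dict with "color" (420x560x3 uint8, red, green, blue), "K" (3x3 intrinsics, pixels), "D" ([k1, k2, p1, p2, k3] as OpenCV has them; the pictures are not rectified), "view" (4x4, takes a point from world to camera coordinates). Camera axes: x right, y up, looking along -z (the intrinsics and any distortion apply to the point x, -y, -z); pixel columns grow to the right and rows downward; lengths in m; the calibration is good to about 2 mm. A picture is of the moment at which its call begins. There is no depth.
- bot.hand_in(): hands the job in; it is judged then, once.
The state is a dict: "time_s": time; "joint_positions": joint angles; "qvel": joint speeds; "tau": joint torques, N m; "position": TCP position; "tcp_rot": TCP orientation; "force": force on the tool from outside, world axes, zero at the start; "moment": the same for the moment, N m; "opening": opening from 0.0 (shut) to 1.0 (fully open); "grasp_force": force on a finger pad.
Only numpy, scipy, OpenCV 4.12 (cv2) and the standard library are available. Lean on these libraries where they do the work, as an engineer would, in place of code of your own. Each camera call takes 0.05 s, during which the arm holds its last target. There are 200 camera calls.

## Task

Take the red-capped spice jar that stands with the salt and pepper shakers to the right of the wooden preparation board and fix it upright in the ratchet vice on the board, so that its cap can be unscrewed with one hand. The jaw has been left too far in: swing the brass pawl off the ratchet wheel by its red peg, turn the black knob back to open the jaw, stand the jar on the board between the jaws and let go of it; then swing the pawl back into the teeth and turn the knob clockwise, feeling each click, until the sprung jaw holds the jar firmly without being pressed solid. It is glass: do not over-tighten, never force the knob back against the pawl, and leave the salt and pepper shakers standing where they are.

Things in the scene. Friction and masses are not known exactly. Their poses are not given: they have to be found in the camera images.
- vice: Wooden board 150 x 350 x 18 mm, fixed to the worktop, with the ratchet vice on it. Origin: centre of its underside; x the short way (away from the robot at yaw 0), y the long way (left), z up; board top at z = 18 mm. Seen from above: knob axis at (-25, -55) mm, pawl pivot at (-33, -124) mm. The rest jaw (far, +y; a shallow rubber V) was left anywhere within 8 mm and is not measured.
- seat (a point): Point on the board's top where to stand the jar, centred between the jaws: with the moving jaw fully open the jar has 6 mm of room to it and 6 to 14 mm to the rest jaw (both jaws are at most 65 mm above the worktop). Axes as the vice's. Closing slides the jar against the rest jaw; it is gripped after 12 to 20 mm, to be felt.
- knob_grip (a point): Point on the axis of the black round fluted knob (48 mm diameter), at the height for the TCP; the knob reaches from 19 mm below to 9 mm above it, and the top of the 84 mm ratchet wheel lies 25 mm below it. Axes as the vice's (it does not turn with the knob).
- knob: Knob and steel wheel, 24 teeth (15 degrees a click). Origin: on the axis, wheel's underside. Clockwise from above closes the jaw, 18 mm per rad; back opens it (blocked with the pawl in); the fully open stop is 1.1 to 1.45 rad back. Held still it needs 0.02 N m with the pawl off, up to 0.08 N m on a tooth's ramp, plus 18 mm x the jaw's force; let go under load, it runs back to the last tooth.
- pawl_peg (a point): Middle of the upright red peg on the pawl's tail (13 mm diameter, 22 mm tall, from 13 mm below to 9 mm above this point; the brass tail's top is 8 mm below it), 40 mm from the pawl's pivot. Swinging it counter-clockwise from above about the pivot (mainly away from the robot, 16 mm) frees the pawl; clockwise puts it back.
- pawl (a joint): Angle of the brass pawl, rad: about 0.05 in a tooth gap, rising to about 0.13 over each tooth tip and dropping at each click, 0.45 when swung fully off. A spring strut (about 2 N at the peg) passes over centre and throws it to either end from 0.25 rad, where it stays.
- moving_jaw: Near jaw, driven along the vice's +y by the knob, with a rubber-faced pad (66 mm wide, from 22 to 56 mm above the board's underside) sprung at 1 N per mm over 16 mm: solid at 16 N; a firm hold is 5 to 15 N. Origin: under the middle of the pad's unpressed face, at (-25, 40) mm in the vice frame fully open. With the pawl off, the spring pushes it open again.
- spice_jar: Round glass spice jar with a red cap and a dark label, 106 mm tall; body 42 mm in diameter, cap 45 mm over the top 21 mm; 80 to 150 g. Origin: centre of its underside, z up. One of the three things that stand to the right of the board, in any order.
- salt_shaker: Glass shaker with white contents and a white cap, 37 mm across, 87 mm tall. Origin: centre of its underside. Leave it alone.
- pepper_shaker: Glass shaker with dark contents and a white cap, 37 mm across, 87 mm tall. Origin: centre of its underside. Leave it alone.
Mind the look-alikes: they are no part of the job. Leave any turquoise look-alike of the spice_jar alone.

How it is judged:
By the outcome, as a careful person would: the job done as asked, in the order asked, and still so for the second after the job is handed in, with the robot touching nothing.
It also fails if it takes over 72 s, if anything falls off the work surface, if the arm or the gripper's body presses on something with over 40 N, if the wrist force passes 120 N, or if a joint passes its speed limit or range.

## Working session

There is one attempt and no reset: what is moved stays moved. The work goes in short steps, Python scripts to look and compute and a shell command to move; the robot and the scene stay as the last step left them, time stands still between calls to the robot, and variables do not carry over. Pictures are saved under pics/ and viewed, at most 10 in all, crops included, and the job is handed in when it is done.

```bash
ls; mkdir -p pics
python3 - <<'E'
from rig import bot,capture
import cv2,numpy as np
for n in("top","side"):
    c=capture(n);cv2.imwrite(f"pics/{n}0.png",c["color"][:,:,::-1]);print(n,c["K"].tolist(),c["D"],np.round(c["view"],3).tolist())
s=bot.read_state();print({k:np.round(v,3).tolist() for k,v in s.items()})
E
```

```text
pics
top [[531.6688470980741, 0.0, 278.9836897501074], [0.0, 531.6688470980741, 205.43274316430043], [0.0, 0.0, 1.0]] [-0.06594589  0.          0.          0.          0.        ] [[-0.023, -1.0, -0.017, -0.118], [0.982, -0.026, 0.188, -0.445], [-0.188, -0.012, 0.982, -1.41], [0.0, 0.0, 0.0, 1.0]]
side [[431.00836056487896, 0.0, 278.2270977491111], [0.0, 431.00836056487896, 207.68979986064073], [0.0, 0.0, 1.0]] [-0.04509628  0.          0.          0.          0.        ] [[-0.996, -0.091, -0.014, 0.43], [0.038, -0.545, 0.837, -0.156], [-0.084, 0.833, 0.547, -0.996], [0.0, 0.0, 0.0, 1.0]]
{'time_s': 0.1, 'joint_positions': [-86.432, 30.273, 82.151, -0.002, 67.69, -10.23], 'qvel': [0.031, -0.1, -0.034, 0.021, -0.075, -0.003], 'tau': [0.0, -44.098, -17.715, 0.063, 0.053, -0.0], 'position': [0.149, -0.606, 0.24], 'tcp_rot': [[0.971, 0.239, -0.0], [0.239, -0.971, 0.002], [0.0, -0.002, -1.0]], 'force': [-0.6, 0.663, 0.034], 'moment': [-0.038, 0.009, 0.006], 'grasp_force': 0.0, 'opening': 1.001}
```

View pics/top0.png

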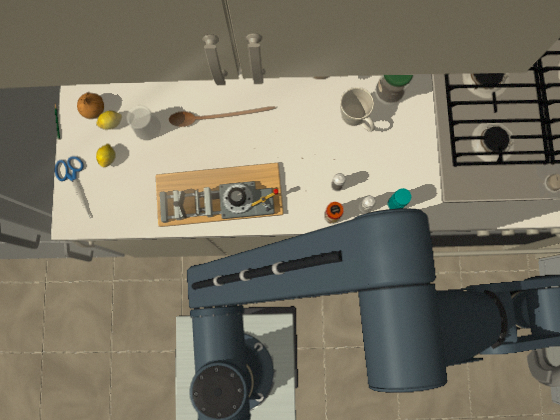

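View pics/side0.png

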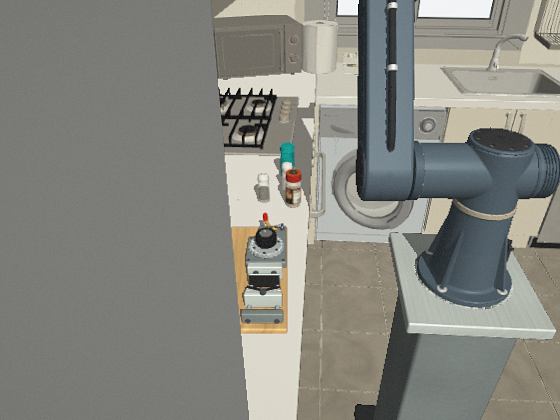

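The top view shows the board at about (157–285, 163–227), with the knob at (238,196), the red peg at (276,191) and the red jar cap at (335,211). The shakers are at (338,181) and (368,202), and the turquoise look-alike is at (400,199). The side view shows the jar at (293,187), the knob at (266,238) and the peg at (265,217).

```bash
cat > h.py <<'E'
from rig import bot,capture
import cv2,numpy as np
def ray(c,uv):
    p=cv2.undistortPoints(np.array([[uv]],float),c["K"],c["D"])[0,0]
    R=c["view"][:3,:3];t=c["view"][:3,3]
    d=R.T@np.array([p[0],-p[1],-1.]);return -R.T@t,d/np.linalg.norm(d)
def plane(c,uv,z):
    o,d=ray(c,uv);return o+d*(z-o[2])/d[2]
def tri(c1,u1,c2,u2):
    o,d=ray(c1,u1);p,e=ray(c2,u2)
    a,b=np.linalg.lstsq(np.c_[d,-e],p-o,rcond=None)[0]
    A=o+a*d;B=p+b*e;return (A+B)/2,np.linalg.norm(A-B)
def mask(c,lo,hi,box=None):
    m=cv2.inRange(cv2.cvtColor(c["color"],cv2.COLOR_RGB2HSV),np.array(lo),np.array(hi))
    if box:
        k=np.zeros_like(m);x0,y0,x1,y1=box;k[y0:y1,x0:x1]=255;m&=k
    return m
def blobs(m,amin=8):
    n,l,s,ce=cv2.connectedComponentsWithStats(m)
    return [(s[i].tolist(),ce[i].round(2).tolist()) for i in range(1,n) if s[i][4]>=amin]
def proj(c,P):
    q=c["view"][:3,:3]@np.array(P)+c["view"][:3,3]
    return cv2.projectPoints(np.array([[q[0],-q[1],-q[2]]]),np.zeros(3),np.zeros(3),c["K"],c["D"])[0].ravel()
E
python3 - <<'E'
from h import *
T=capture("top");S=capture("side")
m=mask(T,(8,70,90),(25,255,255),(145,155,295,235));m=cv2.morphologyEx(m,cv2.MORPH_OPEN,np.ones((3,3)))
pts=cv2.findNonZero(m);r=cv2.minAreaRect(pts);print(r)
b=cv2.boxPoints(r);P=[plane(T,q,.018) for q in b];print(np.round(P,4), np.round(np.mean(P,0),4))
print([np.linalg.norm(P[i]-P[i-1]).round(4) for i in range(4)])
for n,c,box in(("T",T,(225,160,420,225)),("S",S,(230,130,310,330))):
    print(n,"red",blobs(mask(c,(0,150,90),(6,255,255),box)|mask(c,(172,150,90),(180,255,255),box)))
    print(n,"black",blobs(mask(c,(0,0,0),(180,255,55),box),20))
    print(n,"turq",blobs(mask(c,(80,100,60),(95,255,255),box)))
a=cv2.resize(T["color"][155:235,145:305],None,fx=4.9,fy=4.9,interpolation=cv2.INTER_CUBIC)
d=cv2.resize(S["color"][140:335,225:310],None,fx=3,fy=3,interpolation=cv2.INTER_CUBIC)
cv2.imwrite("pics/a.png",a[:,:,::-1]);cv2.imwrite("pics/s.png",d[:,:,::-1])
a2=np.zeros((585,784,3),np.uint8)
E
```

```text
((218.16473388671875, 194.23931884765625), (52.780662536621094, 125.74757385253906), 84.41275787353516)
[[ 0.5458  0.2251  0.018 ]
 [ 0.5712 -0.1295  0.018 ]
 [ 0.4206 -0.1402  0.018 ]
 [ 0.3953  0.2075  0.018 ]] [0.4832 0.0407 0.018 ]
[np.float64(0.1516), np.float64(0.3555), np.float64(0.1509), np.float64(0.3486)]
T red [([274, 189, 4, 5, 17], [275.59, 190.71]), ([327, 213, 10, 6, 13], [331.15, 216.54])]
T black [([228, 189, 18, 17, 115], [238.29, 199.0]), ([331, 206, 9, 8, 36], [334.81, 209.28]), ([398, 209, 22, 16, 95], [413.43, 213.26])]
T turq [([388, 188, 24, 21, 352], [399.45, 198.7])]
S red [([286, 174, 15, 9, 93], [293.02, 178.2]), ([263, 213, 4, 8, 28], [264.5, 216.5])]
S black [([230, 130, 37, 19, 219], [247.66, 138.8]), ([286, 199, 6, 5, 22], [288.77, 200.73]), ([255, 228, 21, 20, 263], [265.5, 239.34]), ([247, 276, 33, 15, 358], [263.58, 281.82])]
S turq [([280, 142, 14, 27, 264], [287.07, 152.68])]
```

View pics/a.png

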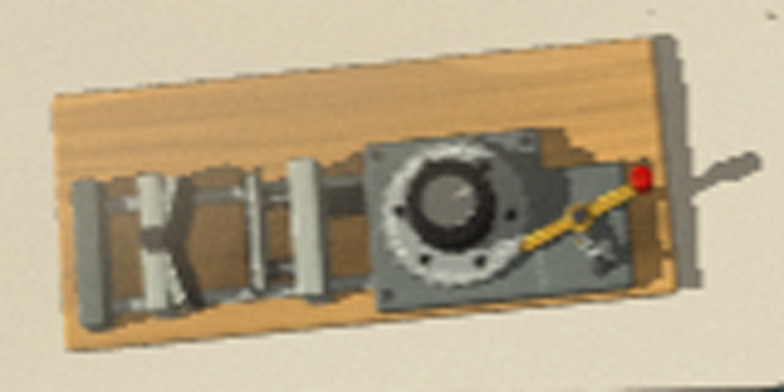

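View pics/s.png

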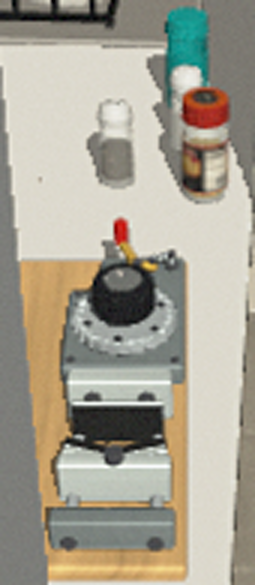

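The crops show the knob top at about (236,195.5) in the top view and (265.7,233) in the side view. The peg is at (275.6,190.7) top and (264.5,214) side. The jaw is closed in, with the V jaw at the left.

Run:
```python
from h import *
T=capture("top");S=capture("side")
f=lambda x,y:((x+.5)/4.9-.5+145,(y+.5)/4.9-.5+155)
g=lambda x,y:((x+.5)/3-.5+225,(y+.5)/3-.5+140)
C=np.array([plane(T,f(*q),.018) for q in((52,95),(652,38),(675,290),(68,350))]);print(C.round(4),C.mean(0).round(4))
for q in ((52,95),(652,38)): print("far",plane(T,f(*q),.018).round(4))
yw=np.degrees(np.arctan2(-(C[0]-C[1])[0],(C[0]-C[1])[1]));print("yaw",yw)
print("knobtop",tri(T,f(450,200),S,g(123,279)))
for z in(.09,.1,.11):print(plane(T,f(450,200),z).round(4),plane(S,g(123,279),z).round(4))
print("pegtop",tri(T,f(642,177),S,g(121,222)), tri(T,(275.59,190.71),S,(264.5,216.5)))
mT=mask(T,(0,120,60),(12,255,255),(322,198,350,226));mS=mask(S,(0,120,60),(12,255,255),(280,165,305,190))
print(blobs(mT),blobs(mS))
print("jar",tri(T,(334.8,210.5),S,g(205,97)))
for z in(.1,.106,.11):print(plane(T,(334.8,210.5),z).round(4),plane(S,g(205,97),z).round(4))
print("jarbase side",plane(S,g(205,195),0).round(4))
a=cv2.resize(T["color"][170:225,320:420],None,fx=7,fy=7,interpolation=cv2.INTER_CUBIC)
cv2.imwrite("pics/j.png",a[:,:,::-1])
```

```text
[[ 0.546   0.2188  0.018 ]
 [ 0.5698 -0.1281  0.018 ]
 [ 0.4224 -0.1376  0.018 ]
 [ 0.3969  0.2066  0.018 ]] [0.4838 0.0399 0.018 ]
far [0.546  0.2188 0.018 ]
far [ 0.5698 -0.1281  0.018 ]
yaw 3.924762051879979
knobtop (array([ 0.46266897, -0.01722684,  0.08462182]), np.float64(0.0016780195081079583))
[ 0.4624 -0.0177  0.09  ] [ 0.4608 -0.0098  0.09  ]
[ 0.4602 -0.0187  0.1   ] [0.459  0.0037 0.1   ]
[ 0.4581 -0.0196  0.11  ] [0.4571 0.0171 0.11  ]
pegtop (array([ 0.47671801, -0.12139483,  0.0672273 ]), np.float64(0.001092755881573584)) (array([ 0.47844911, -0.12114669,  0.05861324]), np.float64(0.0015017801643698301))
[([326, 202, 18, 18, 190], [334.09, 210.61])] [([286, 169, 15, 14, 162], [293.16, 175.85])]
jar (array([ 0.41314893, -0.27457786,  0.10686695]), np.float64(0.002510081331923729))
[ 0.4131 -0.2752  0.1   ] [ 0.4152 -0.2877  0.1   ]
[ 0.412  -0.2746  0.106 ] [ 0.4145 -0.2766  0.106 ]
[ 0.4113 -0.2742  0.11  ] [ 0.4141 -0.2693  0.11  ]
jarbase side [ 0.4138 -0.2729  0.    ]
```

View pics/j.png

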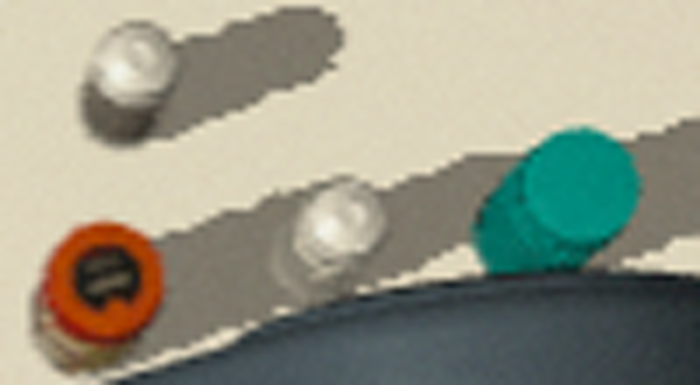

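The crop shows the red cap at about (334.6,209.6). The pepper shaker is behind it at (339,178), the salt to its right at (368.6,201), and the turquoise one beyond that. The measurements agree with each other: knob (.4627,-.017), peg (.477,-.121) with its top at z≈.067, and jar (.4135,-.2745).

```bash
cat > go.py <<'E'
import sys
from h import *
# usage: go.py x y z yaw  -> shift/turn in tool axes
s=bot.read_state();R=np.array(s["tcp_rot"]);p=np.array(s["position"])
x,y,z,w=map(float,sys.argv[1:5]);yaw=np.degrees(np.arctan2(R[1,0],R[0,0]))
dw=(w-yaw+180)%360-180
from scipy.spatial.transform import Rotation as Q
a=np.radians(w);G=np.array([[np.cos(a),np.sin(a),0],[np.sin(a),-np.cos(a),0],[0,0,-1]])
print("t",s["time_s"],"d",(R.T@(np.array([x,y,z])-p)).round(4),"rv",np.degrees(Q.from_matrix(R.T@G).as_rotvec()).round(2),"yaw",yaw.round(2),"j6",s["joint_positions"][5],"F",np.round(s["force"],1),"M",np.round(s["moment"],3),"op",s["opening"])
E
python3 go.py .477 -.121 .15 123
python3 - <<'E'
from h import *
T=capture("top")
for n,u in(("pep",(338.8,178)),("salt",(368.6,201.))):print(n,plane(T,u,.087).round(4))
E
```

```text
t 0.3 d [ 0.4343 -0.3934  0.0912] rv [-2.000e-02 -5.000e-02 -1.092e+02] yaw 13.8 j6 -10.227645993108176 F [ 0.1  0.7 -0.7] M [-0.023 -0.035  0.01 ] op 0.9971373494248742
pep [ 0.5031 -0.2908  0.087 ]
salt [ 0.4385 -0.3668  0.087 ]
```

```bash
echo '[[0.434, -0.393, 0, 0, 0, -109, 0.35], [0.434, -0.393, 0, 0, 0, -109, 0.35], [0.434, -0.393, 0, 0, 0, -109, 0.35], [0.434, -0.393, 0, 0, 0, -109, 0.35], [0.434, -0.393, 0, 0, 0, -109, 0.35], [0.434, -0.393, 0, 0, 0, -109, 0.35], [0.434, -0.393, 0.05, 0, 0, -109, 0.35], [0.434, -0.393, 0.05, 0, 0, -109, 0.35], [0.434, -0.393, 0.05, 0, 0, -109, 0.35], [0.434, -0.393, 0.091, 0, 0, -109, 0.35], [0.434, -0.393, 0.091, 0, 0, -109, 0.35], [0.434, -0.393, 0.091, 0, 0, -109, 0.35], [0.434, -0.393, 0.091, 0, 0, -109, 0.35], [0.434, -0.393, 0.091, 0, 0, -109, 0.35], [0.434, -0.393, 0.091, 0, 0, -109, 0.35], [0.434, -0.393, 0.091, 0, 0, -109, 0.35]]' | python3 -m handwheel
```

```text
refused: ROWS must be one flat list, 7 numbers to a row, no inner brackets. Nothing was moved.
```

Nothing moved. I misread the format; it is one flat list, 7 numbers to a row, no inner brackets. Resending.

```bash
echo '[0.434, -0.393, 0, 0, 0, -109, 0.35, 0.434, -0.393, 0, 0, 0, -109, 0.35, 0.434, -0.393, 0, 0, 0, -109, 0.35, 0.434, -0.393, 0, 0, 0, -109, 0.35, 0.434, -0.393, 0, 0, 0, -109, 0.35, 0.434, -0.393, 0, 0, 0, -109, 0.35, 0.434, -0.393, 0.05, 0, 0, -109, 0.35, 0.434, -0.393, 0.05, 0, 0, -109, 0.35, 0.434, -0.393, 0.05, 0, 0, -109, 0.35, 0.434, -0.393, 0.091, 0, 0, -109, 0.35, 0.434, -0.393, 0.091, 0, 0, -109, 0.35, 0.434, -0.393, 0.091, 0, 0, -109, 0.35, 0.434, -0.393, 0.091, 0, 0, -109, 0.35, 0.434, -0.393, 0.091, 0, 0, -109, 0.35, 0.434, -0.393, 0.091, 0, 0, -109, 0.35, 0.434, -0.393, 0.091, 0, 0, -109, 0.35]' | python3 -m handwheel; python3 go.py .477 -.121 .07 123
```

```text
time_s: 1.95
position: [0.4769, -0.1228, 0.1508]
tcp_rot: [[-0.539, 0.842, 0.001], [0.842, 0.539, -0.001], [-0.001, 0.001, -1.0]]
force: [-0.5, 0.1, 0.4]
opening: 0.349
grasp_force: 0.0
t 1.95 d [0.0015 0.001  0.0808] rv [ 0.03  0.07 -0.38] yaw 122.62 j6 -60.08281968238119 F [-0.5  0.1  0.4] M [ 0.019 -0.191  0.031] op 0.3491656975721212
```

```bash
echo '[0.001, 0.001, 0.04, 0, 0, 0, 0.35, 0.001, 0.001, 0.06, 0, 0, 0, 0.35, 0.001, 0.001, 0.08, 0, 0, 0, 0.35, 0.001, 0.001, 0.08, 0, 0, 0, 0.35, 0.001, 0.005, 0.08, 0, 0, 0, 0.35, 0.001, 0.009, 0.08, 0, 0, 0, 0.35, 0.001, 0.012, 0.08, 0, 0, 0, 0.35, 0.001, 0.015, 0.08, 0, 0, 0, 0.35, 0.001, 0.018, 0.08, 0, 0, 0, 0.35, 0.001, 0.021, 0.08, 0, 0, 0, 0.35, 0.001, 0.021, 0.08, 0, 0, 0, 0.35, 0.001, 0.021, 0.08, 0, 0, 0, 0.35]' | python3 -m handwheel
python3 - <<'E'
from h import *
T=capture("top");S=capture("side")
for n,c,box in(("T",T,(225,160,300,225)),("S",S,(240,195,300,330))):
    print(n,blobs(mask(c,(0,150,90),(6,255,255),box)|mask(c,(172,150,90),(180,255,255),box),3))
E
```

```text
time_s: 3.15
position: [0.4939, -0.1093, 0.0702]
tcp_rot: [[-0.542, 0.84, -0.0], [0.84, 0.542, 0.0], [0.0, -0.0, -1.0]]
force: [-0.3, -0.0, 0.2]
opening: 0.347
grasp_force: 0.0
T []
S [([258, 215, 5, 9, 36], [259.72, 218.31])]
```

```bash
echo '[0, -0.004, -0.02, 0, 0, 0, 0.35, 0, -0.004, -0.06, 0, 0, 0, 0.35, 0, -0.004, -0.1, 0, 0, 0, 0.35, 0, -0.004, -0.1, 0, 0, 0, 0.7]' | python3 -m handwheel; python3 go.py .4627 -.017 .15 24
python3 - <<'E'
from h import *
T=capture("top");S=capture("side")
print(proj(S,(.4894,-.1111,.0586)))
for n,c,box in(("T",T,(225,160,300,225)),("S",S,(240,195,300,330))):
    print(n,blobs(mask(c,(0,150,90),(6,255,255),box)|mask(c,(172,150,90),(180,255,255),box),3))
E
```

```text
time_s: 3.65
position: [0.4935, -0.1131, 0.1747]
tcp_rot: [[-0.542, 0.841, 0.009], [0.841, 0.542, -0.004], [-0.009, 0.006, -1.0]]
force: [0.6, 0.3, -1.3]
opening: 0.386
grasp_force: 0.0
t 3.65 d [0.0977 0.026  0.024 ] rv [ 0.67  0.1  98.79] yaw 122.79 j6 -58.37035225664574 F [ 0.6  0.3 -1.3] M [-0.01  -0.13   0.008] op 0.38607942960597763
[259.47786039 218.48715604]
T []
S [([258, 215, 4, 9, 30], [259.43, 218.77])]
```

```bash
echo '[0.098, 0.026, 0, 0, 0, 99, 0.7, 0.098, 0.026, 0, 0, 0, 99, 0.7, 0.098, 0.026, 0, 0, 0, 99, 0.7, 0.098, 0.026, 0, 0, 0, 99, 0.7, 0.098, 0.026, 0, 0, 0, 99, 0.7, 0.098, 0.026, 0, 0, 0, 99, 0.7, 0.098, 0.026, 0, 0, 0, 99, 0.7, 0.098, 0.026, 0, 0, 0, 99, 0.7, 0.098, 0.026, 0, 0, 0, 99, 0.7, 0.098, 0.026, 0, 0, 0, 99, 0.7, 0.098, 0.026, 0.02, 0, 0, 99, 0.7, 0.098, 0.026, 0.03, 0, 0, 99, 0.7, 0.098, 0.026, 0.03, 0, 0, 99, 0.7]' | python3 -m handwheel; python3 go.py .4627 -.017 .0765 24
```

```text
time_s: 5.05
position: [0.457, -0.0147, 0.1377]
tcp_rot: [[0.915, 0.403, -0.007], [0.404, -0.915, 0.002], [-0.005, -0.005, -1.0]]
force: [0.0, 0.4, 0.4]
opening: 0.701
grasp_force: 0.0
t 5.05 d [0.0046 0.0046 0.0611] rv [-0.26  0.31 -0.2 ] yaw 23.8 j6 50.31115919108948 F [0.  0.4 0.4] M [ 0.005 -0.032  0.016] op 0.7013619470695953
```

```bash
echo '[0.005, 0.005, 0.02, -0.3, 0.3, 0, 0.7, 0.005, 0.005, 0.04, -0.3, 0.3, 0, 0.7, 0.005, 0.005, 0.061, -0.3, 0.3, 0, 0.7, 0.005, 0.005, 0.061, -0.3, 0.3, 0, 0.7, 0.005, 0.005, 0.061, -0.3, 0.3, 0, 0.3, 0.005, 0.005, 0.061, -0.3, 0.3, 0, 0.3, 0.005, 0.005, 0.061, -0.3, 0.3, 0, 0.3, 0.005, 0.005, 0.061, -0.3, 0.3, 0, 0.3, 0.005, 0.005, 0.061, -0.3, 0.3, 0, 0.3]' | python3 -m handwheel; python3 go.py .4627 -.017 .0765 24
```

```text
time_s: 5.95
position: [0.4645, -0.0161, 0.0797]
tcp_rot: [[0.915, 0.403, 0.005], [0.403, -0.915, -0.0], [0.004, 0.002, -1.0]]
force: [-0.5, 6.5, -2.6]
opening: 0.546
grasp_force: 30.0
t 5.95 d [-0.0021  0.0001  0.0032] rv [ 0.11 -0.24 -0.25] yaw 23.75 j6 50.30492198312788 F [-0.5  6.5 -2.6] M [ 1.136  0.004 -0.025] op 0.5461884309690375
```

```bash
echo '[-0.001, -0.001, 0.001, 0, 0, -5, 0.3, -0.001, -0.001, 0.001, 0, 0, -12, 0.3, -0.001, -0.001, 0.001, 0, 0, -19, 0.3, -0.001, -0.001, 0.001, 0, 0, -26, 0.3, -0.001, -0.001, 0.001, 0, 0, -33, 0.3, -0.001, -0.001, 0.001, 0, 0, -40, 0.3, -0.001, -0.001, 0.001, 0, 0, -47, 0.3, -0.001, -0.001, 0.001, 0, 0, -54, 0.3, -0.001, -0.001, 0.001, 0, 0, -58, 0.3, -0.001, -0.001, 0.001, 0, 0, -58, 0.3]' | python3 -m handwheel; python3 go.py .4627 -.017 .0765 94
```

```text
time_s: 6.95
position: [0.4619, -0.0142, 0.0796]
tcp_rot: [[0.143, 0.99, 0.003], [0.99, -0.143, 0.002], [0.002, 0.002, -1.0]]
force: [-2.3, 12.7, 8.6]
opening: 0.546
grasp_force: 30.0
t 6.95 d [-0.0027  0.0012  0.0031] rv [  0.15  -0.11 -12.22] yaw 81.78 j6 -7.755926323865315 F [-2.3 12.7  8.6] M [ 2.166  0.261 -0.022] op 0.5464321833111384
```

```bash
echo '[0, 0, 0, 0, 0, -2, 0.3, 0, 0, 0, 0, 0, -4, 0.3, 0, 0, 0, 0, 0, -4, 0.3]' | python3 -m handwheel; python3 go.py .4627 -.017 .0765 94; echo '[0, 0, 0, 0, 0, -2, 0.3, 0, 0, 0, 0, 0, -4, 0.3, 0, 0, 0, 0, 0, -4, 0.3]' | python3 -m handwheel; python3 go.py .4627 -.017 .0765 94
```

```text
time_s: 7.25
position: [0.4617, -0.0141, 0.0796]
tcp_rot: [[0.074, 0.997, 0.002], [0.997, -0.074, 0.002], [0.002, 0.002, -1.0]]
force: [-2.2, 11.9, 8.4]
opening: 0.546
grasp_force: 30.0
t 7.25 d [-0.0028  0.0012  0.0031] rv [ 0.12 -0.11 -8.25] yaw 85.75 j6 -11.719158904362097 F [-2.2 11.9  8.4] M [ 2.103  0.39  -0.036] op 0.545818256061256
time_s: 7.55
position: [0.4615, -0.0141, 0.0796]
tcp_rot: [[0.007, 1.0, 0.002], [1.0, -0.007, 0.002], [0.002, 0.002, -1.0]]
force: [-3.1, 12.7, 9.4]
opening: 0.543
grasp_force: 30.0
t 7.55 d [-0.0029  0.0013  0.0031] rv [ 0.11 -0.14 -4.4 ] yaw 89.6 j6 -15.620572857306078 F [-3.1 12.7  9.4] M [ 1.968  0.407 -0.398] op 0.5426138654137361
```

```bash
echo '[-0.0015, 0, 0, 0, 0, 2, 0.3, -0.0015, 0, 0, 0, 0, 2, 0.3, -0.0015, 0, 0, 0, 0, 2, 0.3]' | python3 -m handwheel; python3 go.py .4627 -.017 .0765 94;  echo '[-0.0015, 0, 0, 0, 0, 0, 0.3, -0.0015, 0, 0, 0, 0, 0, 0.3]' | python3 -m handwheel; python3 go.py .4627 -.017 .0765 94
```

```text
time_s: 7.85
position: [0.4615, -0.0143, 0.0796]
tcp_rot: [[0.041, 0.999, 0.002], [0.999, -0.041, 0.004], [0.004, 0.002, -1.0]]
force: [-2.2, 18.7, 9.1]
opening: 0.545
grasp_force: 30.0
t 7.85 d [-0.0027  0.0013  0.0031] rv [ 0.12 -0.23 -6.37] yaw 87.63 j6 -13.86565899955923 F [-2.2 18.7  9.1] M [ 3.25   0.055 -0.004] op 0.5453962809955067
time_s: 8.05
position: [0.4615, -0.0145, 0.0796]
tcp_rot: [[0.043, 0.999, 0.002], [0.999, -0.043, 0.006], [0.006, 0.002, -1.0]]
force: [0.7, 26.4, 9.5]
opening: 0.545
grasp_force: 30.0
t 8.05 d [-0.0025  0.0013  0.0031] rv [ 0.13 -0.35 -6.47] yaw 87.53 j6 -14.061973263237437 F [ 0.7 26.4  9.5] M [ 4.404 -0.261 -0.047] op 0.5451911664048705
```

```bash
echo '[0.003, 0, 0, 0, 0, 0, 0.3, 0.0045, 0, -0.001, 0, 0, -1.5, 0.3, 0.0045, 0, -0.001, 0, 0, -1.5, 0.3]' | python3 -m handwheel; python3 go.py .4627 -.017 .0765 94;  echo '[0, 0, 0, 0, 0, 0, 0.68, 0, 0, 0, 0, 0, 0, 0.68, 0, 0, 0, 0, 0, 0, 0.68, 0, 0, -0.03, 0, 0, 0, 0.68, 0, 0, -0.07, 0, 0, 0, 0.68, 0, 0, -0.12, 0, 0, 0, 0.68, 0, 0, -0.12, 0, 0, 0, 0.68]' | python3 -m handwheel; python3 go.py .4135 -.2745 .16 45;python3 - <<'E'
from h import *
T=capture("top");S=capture("side")
d=cv2.resize(S["color"][195:335,225:310],None,fx=4,fy=4,interpolation=cv2.INTER_CUBIC)
cv2.imwrite("pics/s2.png",d[:,:,::-1])
E
```

```text
time_s: 8.35
position: [0.4615, -0.014, 0.0796]
tcp_rot: [[0.012, 1.0, 0.001], [1.0, -0.012, 0.0], [0.0, 0.001, -1.0]]
force: [-5.1, 5.8, 3.1]
opening: 0.54
grasp_force: 30.0
t 8.35 d [-0.003   0.0012  0.0031] rv [ 0.05 -0.   -4.69] yaw 89.31 j6 -14.990161302884223 F [-5.1  5.8  3.1] M [ 1.058  0.606 -0.032] op 0.5404796619829897
time_s: 9.05
position: [0.4694, -0.0172, 0.2054]
tcp_rot: [[0.012, 1.0, 0.023], [1.0, -0.012, -0.008], [-0.007, 0.024, -1.0]]
force: [1.3, -0.6, 0.4]
opening: 0.68
grasp_force: 0.0
t 9.05 d [-0.2576 -0.0538  0.046 ] rv [ 1.44 -0.13 44.3 ] yaw 89.3 j6 -14.99667542747169 F [ 1.3 -0.6  0.4] M [-0.054 -0.197 -0.007] op 0.6804366641776118
```

View pics/s2.png

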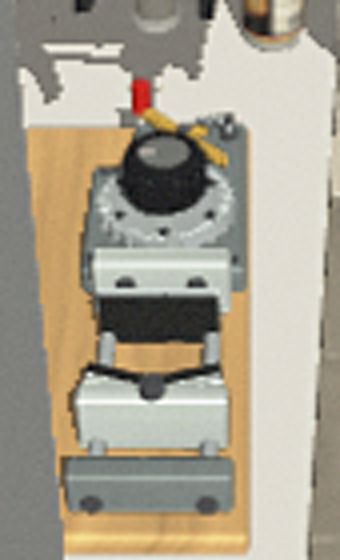

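The crop shows the pawl swung off with the peg at (141,97), and the jaw opened, with the dark pad's top edge at crop y≈298 and the V at about 385.

Run:
```python
from h import *
S=capture("side")
g=lambda x,y:((x+.5)/4-.5+225,(y+.5)/4-.5+195)
for n,q,z in(("pad",(159,297),.056),("padbot",(159,340),.022),("V apex",(152,376),.058),("Vtip",(90,378),.058),("Vtip2",(218,372),.058)):
    P=plane(S,g(*q),z);d=P[:2]-[.4838,.0399];a=np.radians(4);print(n,P.round(4),"vice",np.round([np.cos(a)*d[0]+np.sin(a)*d[1],-np.sin(a)*d[0]+np.cos(a)*d[1]],4))
```

```text
pad [0.4547 0.0768 0.056 ] vice [-0.0265  0.0388]
padbot [0.4561 0.0742 0.022 ] vice [-0.0253  0.0361]
V apex [0.4507 0.1401 0.058 ] vice [-0.026   0.1022]
Vtip [0.4823 0.144  0.058 ] vice [0.0058 0.104 ]
Vtip2 [0.4171 0.1345 0.058 ] vice [-0.0599  0.0991]
```

```bash
python3 go.py .414 -.2745 .18 135; echo '[-0.257, -0.053, 0, 0.7, -0.7, -45.7, 0.8, -0.257, -0.053, 0, 0.7, -0.7, -45.7, 0.8, -0.257, -0.053, 0, 0.7, -0.7, -45.7, 0.8, -0.257, -0.053, 0, 0.7, -0.7, -45.7, 0.8, -0.257, -0.053, 0, 0.7, -0.7, -45.7, 0.8, -0.257, -0.053, 0.02, 0.7, -0.7, -45.7, 0.8, -0.257, -0.053, 0.02, 0.7, -0.7, -45.7, 0.8, -0.257, -0.053, 0.02, 0.7, -0.7, -45.7, 0.8, -0.257, -0.053, 0.02, 0.7, -0.7, -45.7, 0.8]' | python3 -m handwheel;python3 go.py .414 -.2745 .094 135
```

```text
t 9.2 d [-0.2591 -0.0473  0.02  ] rv [  0.41   0.38 -45.71] yaw 89.29 j6 -14.99415452112795 F [-1.5  0.5 -0.8] M [ 0.006 -0.051 -0.023] op 0.6817250400693876
time_s: 10.1
position: [0.4073, -0.2705, 0.1784]
tcp_rot: [[-0.707, 0.708, -0.002], [0.707, 0.707, -0.015], [-0.01, -0.012, -1.0]]
force: [-0.2, 0.6, 0.4]
opening: 0.801
grasp_force: 0.0
t 10.1 d [-0.0068  0.003   0.0844] rv [-0.7   0.55 -0.04] yaw 134.97 j6 -90.66653549249615 F [-0.2  0.6  0.4] M [ 0.05  -0.135 -0.045] op 0.8005784301174734
```

```bash
echo '[-0.007, 0.003, 0.02, -0.7, 0.5, 0, 0.8, -0.007, 0.003, 0.03, -0.7, 0.5, 0, 0.8, -0.007, 0.003, 0.03, -0.7, 0.5, 0, 0.8, -0.007, 0.003, 0.03, -0.7, 0.5, 0, 0.8]' | python3 -m handwheel; python3 go.py .414 -.2745 .094 135
```

```text
time_s: 10.5
position: [0.4148, -0.2741, 0.1496]
tcp_rot: [[-0.708, 0.706, 0.002], [0.706, 0.708, -0.003], [-0.003, -0.001, -1.0]]
force: [0.1, 0.3, 0.4]
opening: 0.805
grasp_force: 0.0
t 10.5 d [ 0.0005 -0.0009  0.0556] rv [-0.03  0.18  0.07] yaw 135.07 j6 -91.3811621845235 F [0.1 0.3 0.4] M [ 0.026 -0.161  0.013] op 0.804949985953161
```

```bash
echo '[0, -0.001, 0.03, 0, 0, 0, 0.8, 0, -0.001, 0.045, 0, 0, 0, 0.8, 0, -0.001, 0.055, 0, 0, 0, 0.8, 0, -0.001, 0.055, 0, 0, 0, 0.8, 0, -0.001, 0.055, 0, 0, 0, 0.35, 0, -0.001, 0.055, 0, 0, 0, 0.35, 0, -0.001, 0.055, 0, 0, 0, 0.35, 0, -0.001, 0.055, 0, 0, 0, 0.35, 0, -0.001, 0.055, 0, 0, 0, 0.35, 0, -0.001, 0.055, 0, 0, 0, 0.35]' | python3 -m handwheel; echo '[0, 0, -0.02, 0, 0, 0, 0.35, 0, 0, -0.05, 0, 0, 0, 0.35, 0, 0, -0.08, 0, 0, 0, 0.35, 0, 0, -0.08, 0, 0, 0, 0.35]' | python3 -m handwheel; python3 go.py .4542 .105 .174 135
```

```text
time_s: 11.5
position: [0.4147, -0.2764, 0.0951]
tcp_rot: [[-0.707, 0.707, 0.004], [0.707, 0.707, -0.004], [-0.005, -0.0, -1.0]]
force: [-0.0, -0.0, 5.1]
opening: 0.501
grasp_force: 30.0
time_s: 11.9
position: [0.4159, -0.2775, 0.1777]
tcp_rot: [[-0.707, 0.707, 0.008], [0.707, 0.707, -0.009], [-0.012, -0.001, -1.0]]
force: [0.8, 0.4, -1.0]
opening: 0.503
grasp_force: 30.0
t 11.9 d [0.2433 0.2976 0.0006] rv [-0.03  0.69  0.01] yaw 135.01 j6 -91.5296941578673 F [ 0.8  0.4 -1. ] M [-0.039 -0.134 -0.009] op 0.503055355164851
```

```bash
echo '[0, 0, -0.05, 0, 0.3, 0, 0.35, 0.03, 0.037, -0.05, 0, 0.3, 0, 0.35, 0.243, 0.297, -0.05, 0, 0.3, 0, 0.35, 0.243, 0.297, -0.05, 0, 0.3, 0, 0.35, 0.243, 0.297, -0.05, 0, 0.3, 0, 0.35, 0.243, 0.297, -0.05, 0, 0.3, 0, 0.35, 0.243, 0.297, -0.05, 0, 0.3, 0, 0.35, 0.243, 0.297, -0.05, 0, 0.3, 0, 0.35, 0.243, 0.297, -0.05, 0, 0.3, 0, 0.35, 0.243, 0.297, -0.05, 0, 0.3, 0, 0.35, 0.243, 0.297, -0.05, 0, 0.3, 0, 0.35, 0.243, 0.297, -0.05, 0, 0.3, 0, 0.35, 0.243, 0.297, -0.05, 0, 0.3, 0, 0.35]' | python3 -m handwheel; python3 go.py .4542 .105 .13 135
python3 - <<'E'
from h import *
T=capture("top");S=capture("side")
d=cv2.resize(S["color"][175:335,200:310],None,fx=3.5,fy=3.5,interpolation=cv2.INTER_CUBIC)
cv2.imwrite("pics/s3.png",d[:,:,::-1])
E
```

```text
time_s: 13.2
position: [0.4521, 0.1049, 0.223]
tcp_rot: [[-0.706, 0.709, -0.002], [0.709, 0.706, 0.0], [0.001, -0.001, -1.0]]
force: [-0.2, -0.7, -0.9]
opening: 0.505
grasp_force: 30.0
t 13.2 d [-0.0015  0.0016  0.093 ] rv [-0.07 -0.07 -0.12] yaw 134.88 j6 -45.65717294101737 F [-0.2 -0.7 -0.9] M [ 0.035 -0.164 -0.022] op 0.5049067742218776
```

View pics/s3.png

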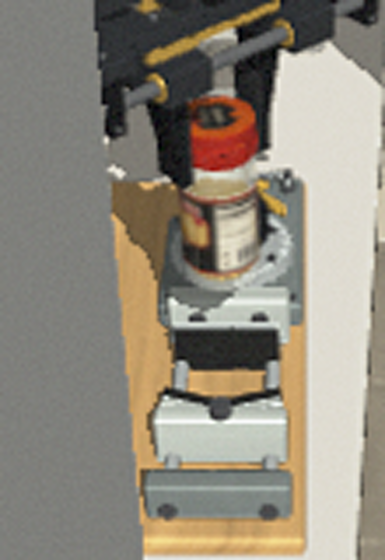

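The jar hangs upright between the fingers, with its cap at crop (222,130) and its base at (218,270). Lowering it to the seat.

```bash
echo '[-0.001, 0.0015, 0.03, 0, 0, 0, 0.35, -0.001, 0.0015, 0.06, 0, 0, 0, 0.35, -0.001, 0.0015, 0.08, 0, 0, 0, 0.35, -0.001, 0.0015, 0.095, 0, 0, 0, 0.35, -0.001, 0.0015, 0.105, 0, 0, 0, 0.35, -0.001, 0.0015, 0.105, 0, 0, 0, 0.35]' | python3 -m handwheel; python3 go.py .4542 .105 .113 135; echo '[0, 0, 0.002, 0, 0, 0, 0.35, 0, 0, 0.004, 0, 0, 0, 0.35, 0, 0, 0.004, 0, 0, 0, 0.35]' | python3 -m handwheel;python3 go.py .4542 .105 .113 135
```

```text
time_s: 13.9
position: [0.4534, 0.1059, 0.1174]
tcp_rot: [[-0.706, 0.708, -0.003], [0.708, 0.706, 0.0], [0.003, -0.002, -1.0]]
force: [-0.8, -0.5, -1.5]
opening: 0.503
grasp_force: 30.0
t 13.9 d [-0.0012 -0.0001  0.0044] rv [-0.12 -0.15 -0.07] yaw 134.93 j6 -45.602532257611834 F [-0.8 -0.5 -1.5] M [ 0.052 -0.143  0.001] op 0.5031821892278303
time_s: 14.2
position: [0.4543, 0.1065, 0.1149]
tcp_rot: [[-0.707, 0.707, 0.0], [0.707, 0.707, 0.0], [0.0, 0.0, -1.0]]
force: [-0.2, -0.3, -1.0]
opening: 0.502
grasp_force: 30.0
t 14.2 d [-0.001  -0.0011  0.0019] rv [ 0.02 -0.   -0.  ] yaw 135.0 j6 -45.598402807013734 F [-0.2 -0.3 -1. ] M [ 0.034 -0.143  0.02 ] op 0.5015190058500341
```

```bash
echo '[0, 0, 0.001, 0, 0, 0, 0.35, 0, 0, 0.002, 0, 0, 0, 0.35, 0, 0, 0.002, 0, 0, 0, 0.35]' | python3 -m handwheel;python3 go.py .4542 .105 .113 135; echo '[0, 0, 0.001, 0, 0, 0, 0.35, 0, 0, 0.001, 0, 0, 0, 0.35]' | python3 -m handwheel;python3 go.py .4542 .105 .113 135
```

```text
time_s: 14.5
position: [0.4541, 0.1067, 0.1131]
tcp_rot: [[-0.707, 0.707, 0.0], [0.707, 0.707, 0.0], [0.0, 0.0, -1.0]]
force: [-1.7, 0.1, 4.4]
opening: 0.5
grasp_force: 30.0
t 14.5 d [-0.0012 -0.0011  0.0001] rv [ 0.02 -0.02  0.  ] yaw 135.0 j6 -45.59769446671209 F [-1.7  0.1  4.4] M [ 0.042  0.018 -0.01 ] op 0.5000593493262816
time_s: 14.7
position: [0.4542, 0.1067, 0.1131]
tcp_rot: [[-0.707, 0.707, 0.001], [0.707, 0.707, 0.0], [-0.0, 0.001, -1.0]]
force: [-2.2, 0.5, 12.9]
opening: 0.5
grasp_force: 30.0
t 14.7 d [-0.0012 -0.0012  0.0001] rv [0.04 0.01 0.01] yaw 135.01 j6 -45.5967191876517 F [-2.2  0.5 12.9] M [0.083 0.314 0.038] op 0.4998661293388678
```

```bash
echo '[0, 0, -0.001, 0, 0, 0, 0.35, 0, 0, -0.001, 0, 0, 0, 0.72, 0, 0, -0.001, 0, 0, 0, 0.72, 0, 0, -0.001, 0, 0, 0, 0.72, 0, 0, -0.03, 0, 0, 0, 0.72, 0, 0, -0.07, 0, 0, 0, 0.72, 0, 0, -0.11, 0, 0, 0, 0.72, 0, 0, -0.11, 0, 0, 0, 0.35]' | python3 -m handwheel; python3 go.py .489 -.1115 .15 123
```

```text
time_s: 15.5
position: [0.4574, 0.1066, 0.2258]
tcp_rot: [[-0.707, 0.707, 0.01], [0.707, 0.707, 0.0], [-0.007, 0.007, -1.0]]
force: [0.9, -0.2, 0.4]
opening: 0.689
grasp_force: 0.0
t 15.5 d [-0.176  -0.1325  0.076 ] rv [ 0.46  0.35 12.01] yaw 135.01 j6 -45.590621361333284 F [ 0.9 -0.2  0.4] M [ 0.047 -0.148 -0.027] op 0.6894805728790162
```

```bash
echo '[-0.176, -0.132, 0, 0, 0, 12, 0.35, -0.176, -0.132, 0, 0, 0, 12, 0.35, -0.176, -0.132, 0, 0, 0, 12, 0.35, -0.176, -0.132, 0, 0, 0, 12, 0.35, -0.176, -0.132, 0, 0, 0, 12, 0.35, -0.176, -0.132, 0.05, 0, 0, 12, 0.35, -0.176, -0.132, 0.075, 0, 0, 12, 0.35, -0.176, -0.132, 0.075, 0, 0, 12, 0.35, -0.176, -0.132, 0.075, 0, 0, 12, 0.35]' | python3 -m handwheel; python3 go.py .489 -.1115 .071 123
python3 - <<'E'
from h import *
T=capture("top");S=capture("side")
d=cv2.resize(S["color"][175:335,200:310],None,fx=3.5,fy=3.5,interpolation=cv2.INTER_CUBIC)
cv2.imwrite("pics/s4.png",d[:,:,::-1])
E
```

```text
time_s: 16.4
position: [0.4847, -0.1111, 0.1457]
tcp_rot: [[-0.545, 0.839, -0.003], [0.839, 0.545, 0.001], [0.003, -0.002, -1.0]]
force: [0.1, -0.7, 0.9]
opening: 0.352
grasp_force: 0.0
t 16.4 d [-0.0029  0.0035  0.0746] rv [-0.09 -0.15 -0.01] yaw 122.99 j6 -58.79632070800198 F [ 0.1 -0.7  0.9] M [-0.02  -0.206  0.05 ] op 0.35155848358434505
```

View pics/s4.png

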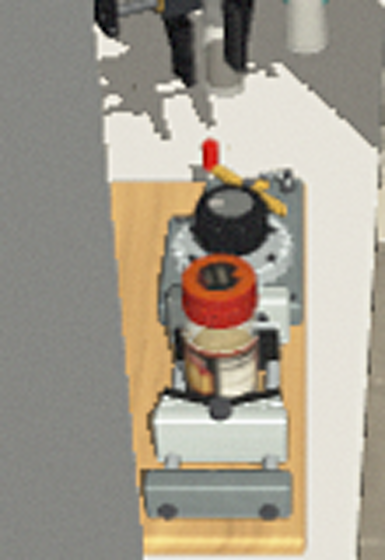

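The jar stands upright between the jaws. The peg is at crop (210,155), still swung off.

```bash
echo '[-0.001, 0.001, 0.02, 0, 0, 0, 0.35, -0.001, 0.001, 0.035, 0, 0, 0, 0.35, -0.001, 0.001, 0.035, 0, 0, 0, 0.35]' | python3 -m handwheel; python3 go.py .489 -.1115 .071 123
```

```text
time_s: 16.8
position: [0.4864, -0.1112, 0.1114]
tcp_rot: [[-0.545, 0.838, -0.001], [0.838, 0.545, 0.0], [0.001, -0.001, -1.0]]
force: [-0.2, -0.3, -0.0]
opening: 0.353
grasp_force: 0.0
t 16.8 d [-0.0017  0.0021  0.0404] rv [-0.04 -0.06  0.03] yaw 123.03 j6 -58.75820299040286 F [-0.2 -0.3 -0. ] M [-0.022 -0.134  0.074] op 0.3531814154713674
```

```bash
echo '[-0.001, 0.002, 0.01, 0, 0, 0, 0.35, -0.001, 0.002, 0.025, 0, 0, 0, 0.35, -0.001, 0.002, 0.04, 0, 0, 0, 0.35, -0.001, 0.002, 0.04, 0, 0, 0, 0.35, -0.001, -0.003, 0.04, 0, 0, 0, 0.35, -0.001, -0.007, 0.04, 0, 0, 0, 0.35, -0.001, -0.01, 0.04, 0, 0, 0, 0.35, -0.001, -0.013, 0.04, 0, 0, 0, 0.35, -0.001, -0.016, 0.04, 0, 0, 0, 0.35, -0.001, -0.019, 0.04, 0, 0, 0, 0.35, -0.001, -0.019, 0.04, 0, 0, 0, 0.35, -0.001, -0.019, 0.04, 0, 0, 0, 0.35]' | python3 -m handwheel
python3 - <<'E'
from h import *
S=capture("side")
print(blobs(mask(S,(0,150,90),(6,255,255),(240,195,300,235))|mask(S,(172,150,90),(180,255,255),(240,195,300,235)),3))
E
```

```text
time_s: 18.0
position: [0.4704, -0.1226, 0.0712]
tcp_rot: [[-0.544, 0.839, -0.002], [0.839, 0.544, 0.001], [0.002, -0.001, -1.0]]
force: [-0.6, 0.1, 0.2]
opening: 0.349
grasp_force: 0.0
[([263, 213, 4, 8, 30], [264.4, 216.5])]
```

```bash
echo '[0, 0.003, 0, 0, 0, 0, 0.35, 0, 0.003, -0.03, 0, 0, 0, 0.35, 0, 0.003, -0.07, 0, 0, 0, 0.4, 0, 0.003, -0.09, 0, 0, 0, 0.68, 0, 0.003, -0.09, 0, 0, 0, 0.68]' | python3 -m handwheel; python3 go.py .462 -.0145 .16 94
```

```text
time_s: 18.55
position: [0.4756, -0.1218, 0.164]
tcp_rot: [[-0.545, 0.838, 0.005], [0.838, 0.545, -0.003], [-0.005, 0.003, -1.0]]
force: [0.9, -0.6, 0.0]
opening: 0.504
grasp_force: 0.0
t 18.55 d [0.0974 0.047  0.0036] rv [ 0.23  0.25 29.03] yaw 123.03 j6 -60.4492351870555 F [ 0.9 -0.6  0. ] M [ 0.045 -0.16   0.001] op 0.503773598041827
```

```bash
echo '[0.098, 0.048, 0, 0, 0, 29, 0.68, 0.098, 0.048, 0, 0, 0, 29, 0.68, 0.098, 0.048, 0, 0, 0, 29, 0.68, 0.098, 0.048, 0, 0, 0, 29, 0.68, 0.098, 0.048, 0.02, 0, 0, 29, 0.68, 0.098, 0.048, 0.03, 0, 0, 29, 0.68, 0.098, 0.048, 0.03, 0, 0, 29, 0.68, 0.098, 0.048, 0.03, 0, 0, 29, 0.68, 0.098, 0.048, 0.03, 0, 0, 29, 0.68]' | python3 -m handwheel; python3 go.py .462 -.0145 .0785 94
```

```text
time_s: 19.45
position: [0.4607, -0.013, 0.1315]
tcp_rot: [[-0.069, 0.998, -0.001], [0.998, 0.069, 0.0], [0.0, -0.001, -1.0]]
force: [-0.5, 0.8, -0.7]
opening: 0.68
grasp_force: 0.0
t 19.45 d [-0.0016  0.0012  0.053 ] rv [-0.03 -0.02 -0.03] yaw 93.97 j6 -19.54284981455468 F [-0.5  0.8 -0.7] M [-0.033 -0.142 -0.034] op 0.6800244533510327
```

```bash
echo '[-0.001, 0.001, 0.02, 0, 0, 0, 0.68, -0.001, 0.001, 0.035, 0, 0, 0, 0.68, -0.001, 0.001, 0.053, 0, 0, 0, 0.68, -0.001, 0.001, 0.053, 0, 0, 0, 0.68, -0.001, 0.001, 0.053, 0, 0, 0, 0.3, -0.001, 0.001, 0.053, 0, 0, 0, 0.3, -0.001, 0.001, 0.053, 0, 0, 0, 0.3, -0.001, 0.001, 0.053, 0, 0, 0, 0.3]' | python3 -m handwheel; python3 go.py .462 -.0145 .0785 94
```

```text
time_s: 20.25
position: [0.4612, -0.0139, 0.0791]
tcp_rot: [[-0.07, 0.998, -0.001], [0.998, 0.07, -0.0], [-0.0, -0.001, -1.0]]
force: [-2.7, -2.1, 4.9]
opening: 0.545
grasp_force: 30.0
t 20.25 d [-0.0007  0.0008  0.0006] rv [-0.05  0.01  0.03] yaw 94.03 j6 -19.624935170333487 F [-2.7 -2.1  4.9] M [-0.362  0.334  0.095] op 0.5451632526438464
```

```bash
cat > m.py <<'E'
from h import *
s=bot.read_state();R=np.array(s["tcp_rot"])
S=capture("side")
b=blobs(mask(S,(0,120,60),(12,255,255),(240,235,310,275)),40)
print("t",s["time_s"],"yaw",np.degrees(np.arctan2(R[1,0],R[0,0])).round(2),"Mz",round(s["moment"][2],3),"F",np.round(s["force"],1),"op",round(s["opening"],3),"cap",[x[1] for x in b])
E
python3 m.py; echo '[0, 0, 0, 0, 0, 6, 0.3, 0, 0, 0, 0, 0, 12, 0.3, 0, 0, 0, 0, 0, 18, 0.3, 0, 0, 0, 0, 0, 18, 0.3]' | python3 -m handwheel >/dev/null; python3 m.py;echo '[0, 0, 0, 0, 0, 6, 0.3, 0, 0, 0, 0, 0, 12, 0.3, 0, 0, 0, 0, 0, 18, 0.3, 0, 0, 0, 0, 0, 18, 0.3]' | python3 -m handwheel>/dev/null; python3 m.py
```

```text
t 20.25 yaw 94.03 Mz 0.095 F [-2.7 -2.1  4.9] op 0.545 cap [[262.1, 258.48]]
t 20.7 yaw 75.93 Mz -0.217 F [-0.9 -2.   5.7] op 0.542 cap [[262.17, 258.48]]
t 21.15 yaw 58.05 Mz -0.069 F [ 0.1 -2.7  6.5] op 0.539 cap [[262.08, 259.52]]
```

```bash
echo '[0, 0, 0, 0, 0, 3, 0.3, 0, 0, 0, 0, 0, 3, 0.3]' | python3 -m handwheel >/dev/null; python3 m.py;echo '[0, 0, 0, 0, 0, 3, 0.3, 0, 0, 0, 0, 0, 3, 0.3]' | python3 -m handwheel >/dev/null; python3 m.py;echo '[0, 0, 0, 0, 0, 3, 0.3, 0, 0, 0, 0, 0, 3, 0.3]' | python3 -m handwheel >/dev/null; python3 m.py;echo '[0, 0, 0, 0, 0, 3, 0.3, 0, 0, 0, 0, 0, 3, 0.3]' | python3 -m handwheel >/dev/null; python3 m.py
```

```text
t 21.4 yaw 55.13 Mz -0.045 F [ 1.1 -3.   4.8] op 0.545 cap [[262.02, 259.65]]
t 21.65 yaw 52.14 Mz -0.048 F [ 1.7 -2.9  5. ] op 0.543 cap [[262.0, 260.2]]
t 21.9 yaw 49.14 Mz -0.074 F [ 1.3 -5.3  6.2] op 0.546 cap [[261.96, 260.36]]
t 22.15 yaw 46.13 Mz -0.054 F [ 1.1 -3.9  4.7] op 0.539 cap [[261.8, 260.63]]
```

```bash
echo '[0, 0, 0, 0, 0, 3, 0.3, 0, 0, 0, 0, 0, 3, 0.3]' | python3 -m handwheel >/dev/null; python3 m.py;echo '[0, 0, 0, 0, 0, 3, 0.3, 0, 0, 0, 0, 0, 3, 0.3]' | python3 -m handwheel >/dev/null; python3 m.py;echo '[0, 0, 0, 0, 0, 3, 0.3, 0, 0, 0, 0, 0, 3, 0.3]' | python3 -m handwheel >/dev/null; python3 m.py;echo '[0, 0, 0, 0, 0, 3, 0.3, 0, 0, 0, 0, 0, 3, 0.3]' | python3 -m handwheel >/dev/null; python3 m.py;echo '[0, 0, 0, 0, 0, 3, 0.3, 0, 0, 0, 0, 0, 3, 0.3]' | python3 -m handwheel >/dev/null; python3 m.py
```

```text
t 22.4 yaw 43.14 Mz -0.043 F [ 1.6 -4.4  5.7] op 0.547 cap [[261.81, 260.86]]
t 22.65 yaw 40.15 Mz -0.034 F [ 0.9 -4.6  4.8] op 0.546 cap [[261.8, 260.96]]
t 22.9 yaw 37.16 Mz 0.02 F [ 0.2 -5.9  5. ] op 0.548 cap [[261.9, 260.89]]
t 23.15 yaw 34.18 Mz 0.063 F [ 1.6 -5.7  4.2] op 0.545 cap [[261.93, 260.96]]
t 23.4 yaw 31.17 Mz 0.007 F [ 0.8 -6.5  4.8] op 0.544 cap [[261.84, 260.97]]
```

```bash
echo '[0, 0, 0, 0, 0, 2, 0.3, 0, 0, 0, 0, 0, 2, 0.3]' | python3 -m handwheel >/dev/null; python3 m.py;echo '[0, 0, 0, 0, 0, 2, 0.3, 0, 0, 0, 0, 0, 2, 0.3]' | python3 -m handwheel >/dev/null; python3 m.py;echo '[0, 0, 0, 0, 0, 2, 0.3, 0, 0, 0, 0, 0, 2, 0.3]' | python3 -m handwheel >/dev/null; python3 m.py;echo '[0, 0, 0, 0, 0, 2, 0.3, 0, 0, 0, 0, 0, 2, 0.3]' | python3 -m handwheel >/dev/null; python3 m.py;echo '[0, 0, 0, 0, 0, 2, 0.3, 0, 0, 0, 0, 0, 2, 0.3]' | python3 -m handwheel >/dev/null; python3 m.py;echo '[0, 0, 0, 0, 0, 2, 0.3, 0, 0, 0, 0, 0, 2, 0.3]' | python3 -m handwheel >/dev/null; python3 m.py;echo '[0, 0, 0, 0, 0, 2, 0.3, 0, 0, 0, 0, 0, 2, 0.3]' | python3 -m handwheel >/dev/null; python3 m.py
```

```text
t 23.65 yaw 29.21 Mz 0.088 F [ 1.8 -7.6  4.5] op 0.541 cap [[261.74, 260.93]]
t 23.9 yaw 27.23 Mz 0.133 F [ 2.  -7.7  4.4] op 0.541 cap [[261.74, 260.98]]
t 24.15 yaw 25.23 Mz 0.1 F [ 0.7 -7.3  4.3] op 0.541 cap [[261.79, 261.02]]
t 24.4 yaw 23.24 Mz 0.065 F [ 1.  -8.6  4.9] op 0.539 cap [[261.75, 260.98]]
t 24.65 yaw 21.25 Mz 0.119 F [ 1.5 -8.9  3.8] op 0.542 cap [[261.78, 260.99]]
t 24.9 yaw 19.26 Mz 0.108 F [ 0.4 -9.2  3.7] op 0.54 cap [[261.75, 260.98]]
t 25.15 yaw 17.27 Mz 0.136 F [ 0.7 -9.9  3.6] op 0.543 cap [[261.77, 261.02]]
```

```bash
cat >> m.py <<'E'
x0,y0,x1,y1=254,206,276,228
h=mask(S,(0,100,50),(8,255,255),(x0,y0,x1,y1))|mask(S,(172,100,50),(180,255,255),(x0,y0,x1,y1))
w=(S["color"][:,:,0].astype(float)-S["color"][:,:,1:].max(2)).clip(0)*(cv2.dilate(h,np.ones((5,5)))>0)
yy,xx=np.mgrid[:420,:560]
if w.sum():print("  peg",(w*xx).sum()/w.sum(),(w*yy).sum()/w.sum(),w.sum())
E
python3 m.py;echo '[0, 0, 0, 0, 0, 2, 0.3, 0, 0, 0, 0, 0, 2, 0.3]' | python3 -m handwheel >/dev/null; python3 m.py;echo '[0, 0, 0, 0, 0, 2, 0.3, 0, 0, 0, 0, 0, 2, 0.3]' | python3 -m handwheel >/dev/null; python3 m.py;echo '[0, 0, 0, 0, 0, 2, 0.3, 0, 0, 0, 0, 0, 2, 0.3]' | python3 -m handwheel >/dev/null; python3 m.py
```

```text
t 25.2 yaw 17.29 Mz 0.154 F [  0.3 -10.1   4. ] op 0.54 cap [[261.74, 260.95]]
t 25.45 yaw 15.27 Mz 0.143 F [ 1.4 -9.5  3.3] op 0.545 cap [[261.75, 260.99]]
t 25.7 yaw 13.29 Mz 0.164 F [  0.6 -11.3   3.5] op 0.545 cap [[261.77, 261.03]]
t 25.95 yaw 11.3 Mz 0.174 F [  1.  -11.7   4.2] op 0.544 cap [[261.83, 261.05]]
```

```bash
echo '[0, 0, 0, 0, 0, 2, 0.3, 0, 0, 0, 0, 0, 2, 0.3]' | python3 -m handwheel >/dev/null; python3 m.py;echo '[0, 0, 0, 0, 0, 2, 0.3, 0, 0, 0, 0, 0, 2, 0.3]' | python3 -m handwheel >/dev/null; python3 m.py;echo '[0, 0, 0, 0, 0, 2, 0.3, 0, 0, 0, 0, 0, 2, 0.3]' | python3 -m handwheel >/dev/null; python3 m.py; echo '[0, 0, 0, 0, 0, 0, 0.3, 0, 0, 0, 0, 0, 0, 0.3]' | python3 -m handwheel; python3 m.py
```

```text
t 26.2 yaw 9.31 Mz 0.193 F [  0.1 -11.6   3.9] op 0.544 cap [[261.82, 261.04]]
t 26.45 yaw 7.32 Mz 0.301 F [  0.3 -12.5   4.1] op 0.542 cap [[261.73, 260.95]]
t 26.7 yaw 5.33 Mz 0.193 F [ -0.1 -13.8   3.4] op 0.544 cap [[261.8, 261.05]]
time_s: 26.95
position: [0.4647, -0.0167, 0.0792]
tcp_rot: [[0.996, 0.093, 0.006], [0.093, -0.996, -0.005], [0.006, 0.005, -1.0]]
force: [-0.0, -13.2, 2.6]
opening: 0.55
grasp_force: 30.0
t 26.95 yaw 5.35 Mz 0.276 F [ -0.  -13.2   2.6] op 0.55 cap [[261.84, 260.96]]
```

```bash
echo '[0, 0, 0, 0, 0, 0, 0.66, 0, 0, 0, 0, 0, 0, 0.66, 0, 0, 0, 0, 0, 0, 0.66, 0, 0, -0.03, 0, 0, 0, 0.66, 0, 0, -0.07, 0, 0, 0, 0.66, 0, 0, -0.12, 0, 0, 0, 0.66, 0, 0, -0.15, 0, 0, 0, 0.66]' | python3 -m handwheel; python3 go.py .35 -.35 .25 5; echo '[0, 0.2, -0.05, 0, 0, 0, 0.66, 0, 0.2, -0.05, 0, 0, 0, 0.66, 0, 0.2, -0.05, 0, 0, 0, 0.66, 0, 0.35, -0.05, 0, 0, 0, 0.66, 0, 0.35, -0.05, 0, 0, 0, 0.66, 0, 0.35, -0.05, 0, 0, 0, 0.66, 0, 0.35, -0.05, 0, 0, 0, 0.66, 0, 0.35, -0.05, 0, 0, 0, 0.66, 0, 0.35, -0.05, 0, 0, 0, 0.66]' | python3 -m handwheel; python3 m.py
python3 - <<'E'
from h import *
T=capture("top");S=capture("side")
a=cv2.resize(T["color"][155:235,145:275],None,fx=4,fy=4,interpolation=cv2.INTER_CUBIC)
d=cv2.resize(S["color"][195:335,225:292],None,fx=4,fy=4,interpolation=cv2.INTER_CUBIC)
o=np.zeros((560,790,3),np.uint8);o[:320,:520]=a;o[:,522:]=d
cv2.imwrite("pics/f.png",o[:,:,::-1])
E
```

```text
time_s: 27.7
position: [0.4619, -0.0132, 0.231]
tcp_rot: [[0.996, 0.089, 0.002], [0.089, -0.996, 0.0], [0.002, -0.0, -1.0]]
force: [0.6, -0.0, -1.0]
opening: 0.66
grasp_force: 0.0
t 27.7 d [-0.1413  0.3255 -0.0193] rv [-0.01 -0.1   0.09] yaw 5.09 j6 69.31106659253014 F [ 0.6 -0.  -1. ] M [-0.026 -0.066 -0.018] op 0.6602243147063999
time_s: 28.6
position: [0.4916, -0.3628, 0.2771]
tcp_rot: [[0.996, 0.086, -0.002], [0.086, -0.996, 0.003], [-0.002, -0.003, -1.0]]
force: [-0.1, 0.7, -2.2]
opening: 0.659
grasp_force: 0.0
t 28.6 yaw 4.93 Mz 0.002 F [-0.1  0.7 -2.2] op 0.659 cap [[261.8, 261.08]]
  peg 265.16118311731475 216.847789963443 6018.0
```

View pics/f.png

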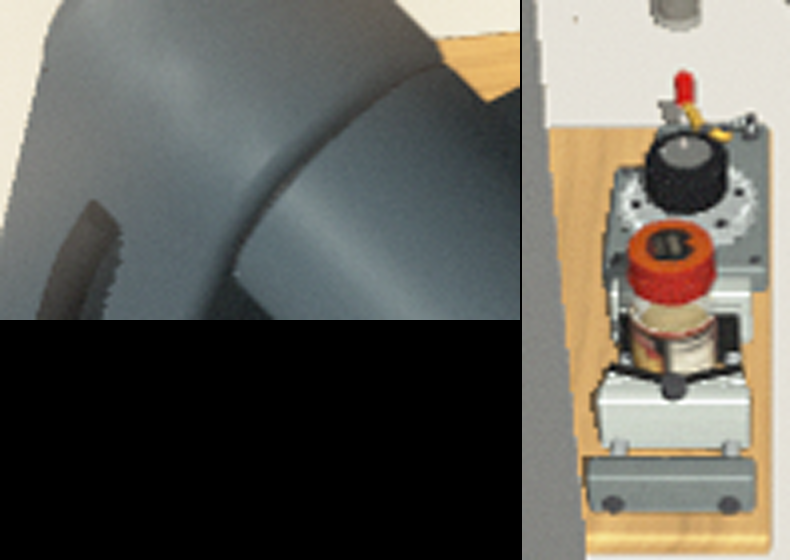

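The crop shows the pawl back in the teeth with the peg at crop (683,88), and the jar upright in the V with the pad behind it. A quick numeric check of the pad compression comes next.

Run:
```python
from h import *
S=capture("side")
A=cv2.imread("pics/s2.png").mean(2);B=cv2.imread("pics/f.png")[:,522:].mean(2)
for xa in (104,112,206,212):
    print(xa,"open",A[236:320:3,xa-1:xa+2].mean(1).astype(int).tolist());print("   now",B[256:340:3,xa-1:xa+2].mean(1).astype(int).tolist())
g=lambda x,y:((x+.5)/4-.5+225,(y+.5)/4-.5+195)
for y in(248,275,290,297,310,315,320):print(y,plane(S,g(106,y),.063)[1].round(4),plane(S,g(106,y),.056)[1].round(4))
```

```text
104 open [121, 119, 113, 110, 168, 203, 192, 193, 208, 226, 228, 209, 198, 195, 197, 196, 194, 206, 212, 178, 99, 38, 27, 34, 36, 36, 35, 34]
   now [71, 69, 68, 71, 72, 72, 75, 86, 92, 101, 111, 112, 129, 133, 120, 118, 99, 122, 151, 91, 41, 19, 24, 26, 28, 29, 31, 32]
112 open [133, 138, 130, 114, 170, 204, 190, 191, 208, 228, 230, 209, 196, 197, 200, 192, 190, 205, 212, 177, 100, 42, 33, 40, 40, 39, 40, 45]
   now [102, 97, 79, 64, 57, 55, 56, 64, 61, 63, 71, 73, 90, 121, 147, 149, 138, 135, 146, 154, 173, 152, 100, 70, 62, 69, 76, 77]
206 open [185, 177, 150, 118, 163, 195, 182, 183, 203, 228, 232, 206, 194, 201, 199, 158, 121, 155, 212, 179, 102, 44, 35, 39, 43, 44, 41, 39]
   now [130, 129, 132, 139, 169, 167, 143, 162, 179, 191, 193, 192, 235, 245, 212, 205, 176, 188, 201, 120, 59, 32, 36, 44, 44, 44, 45, 45]
212 open [183, 175, 151, 117, 162, 195, 183, 185, 203, 228, 234, 206, 195, 193, 194, 196, 197, 208, 211, 180, 102, 37, 24, 31, 34, 34, 36, 36]
   now [130, 125, 126, 140, 170, 165, 140, 163, 180, 190, 192, 191, 235, 245, 212, 206, 176, 185, 200, 127, 64, 35, 36, 33, 33, 32, 30, 34]
248 0.0459 0.0376
275 0.0688 0.0607
290 0.0812 0.0732
297 0.0869 0.079
310 0.0972 0.0894
315 0.1012 0.0934
320 0.1051 0.0974
```

The pad is compressed about 8–10 mm, which means roughly 8–10 N of hold. That is inside the 5–15 N range, so I'm handing in.

```bash
python3 -c "
from rig import bot
print(bot.hand_in())"
```

```text
the job is handed in; nothing more can be done
None
```

The spice jar stands upright in the vice with the pawl back in the teeth, held at roughly 8–10 N as estimated from the camera pictures; the shakers were not touched, and the job was handed in at about 29 s with no verdict shown. I could not feel each click clearly because the torque readings were too noisy, so I judged the tightening by knob angle instead.

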